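# Rock test of a bowed cover plate with a straightedge

## Robot

A 6-joint arm with a two-finger parallel gripper is mounted at the origin on a cart in front of the work surface, level with it; the furniture and walls round the work are solid. World frame = base frame: x ahead of the robot, y to its left, z up, the work surface at z = 0. Lengths are in m, angles in rad, forces in N, time in s.
With the tool pointing down it reaches from about 0.275 to 0.825 m from the base axis. Payload 4.9 kg.
Tool frame: the origin (TCP) lies at the very end of the fingers, on their centre line; the grasp point (between the pads) lies 19 mm behind it; z points along the fingers, y is the line along which they close (so a half turn about z gives the same grasp; the last joint's range is limited). The gripper opens to 85 mm and grips with 20 to 120 N. Pads are 22 mm wide; open, the fingers measure 114 mm over their backs; the gripper's body (76 mm by 85 mm) begins 54 mm behind the grasp point. The pads swing forward as they close: fully open they stand 13 mm farther back than shut.
Start: joints at [-1.476, 0.326, -0.193, 1.052, 0, 1.437], TCP at [0.125, -0.536, 0.231] pointing down, gripper open.
Joint ranges: [-2.65, 2.65], [-0.97, 1.79], [-1.3, 1.35], [-1.93, 2.1], [-1.47, 1.37], [-3.14, 3.14]. Speed limits (rad/s): [2.57, 2.57, 3.14, 3.14, 3.14, 3.14].

## Interface

Orientations are given as a unit quaternion [x, y, z, w].
In Python, from bench import manip gives the robot as it stands. The module is installed in compiled form; this text tells all that it offers.
- The arm moves only by the tool play_rows, never from a script. Its arguments are lists of equal length, an entry for each row: "jaw": the opening in per cent of the stroke, from 0 (shut) to 100 (fully open); "travel": the shift along the tool's x, y, z in m, a list of three; "angular": the turn, a rotation vector about the tool's x, y, z in degrees, a list of three. In form: {"jaw": [jaw, ...], "travel": [[x, y, z], ...], "angular": [[wx, wy, wz], ...]}. A call has 1 to 12 rows; each row is the pose to reach, as a shift and turn from the pose commanded when the call began, along the tool's axes at that moment; what a row does not reach only later rows make up. A row lasts 1/12 s, in which the tool goes at most 41.7 mm and 7.16 degrees, less where a joint would pass 70% of its speed; a pose out of reach is approached as far as the arm can. A call with a gripper value outside its range is refused whole. The fingers move at their own pace and stop on an object; the grip force is fixed at half the most. Time passes only in rows, so rows that repeat a pose let the fingers close. It gives the time, the measured TCP pose, the force, the opening and the grip force at its end, in the units of the state.
- manip.get_state(): the state, without advancing time (a new reading comes with each control period).
- manip.camera(name): name is "side" or "top"; returns a dict with "color" (480x640x3 uint8, red, green, blue), "fx", "fy", "cx", "cy" (pixels), "rvec" (rotation vector, rad) and "tvec" (3), from world to camera coordinates, as OpenCV has them. Camera axes: x right, y down, z forward; pixel columns grow to the right and rows downward; lengths in m; the calibration is good to about 2 mm. A picture is of the moment at which its call begins. There is no depth.
- manip.sign_off(): hands the job in; it is judged then, once.
Trained networks look in a picture, given as the dict that the camera call returned (one of the last four; its "shot" number tells which), for a name from the list of things; names that differ only in an ending like _2 or _b are one class to them, and where a whole thing is asked for, a point or a joint stands for the part that bears it (a point fixed in the world has none). Each returns a list of dicts, best first, with "conf" (0 to 1); they miss things now and then, are a little off and sometimes report something else, mostly with a low value. They report only what shows in the picture. A call takes as long as a camera call. They do not tell look-alikes from the thing itself.
- manip.cut_out(picture, label): "region" (480x640 bool, what is visible of it) and "box" ([left, top, width, height] in pixels, round what is visible of it).
- manip.mark_of(picture, label): "point" ([column, row] in pixels: a listed point, or the origin of a listed thing).
The state is a dict: "time_s": time; "qpos": joint angles; "dq": joint speeds; "effort": joint torques, N m; "tool_pos": TCP position; "orientation": TCP orientation; "wrist_force": force on the tool from outside, world axes, zero at the start; "wrist_torque": the same for the moment, N m; "width": finger opening in m; "finger_force": force on a finger pad.
Only numpy, scipy, OpenCV 4.12 (cv2) and the standard library are available. Lean on these libraries where they do the work, as an engineer would, in place of code of your own. Each camera call takes 0.05 s, during which the arm holds its last target. There are 200 camera calls.

## Task

Check the warped steel cover for bow: lay the straightedge flat along the middle of its curved face, parallel to its long side and centred, and let go of it. With the straightedge lying free, press its blue end gently down until it has clearly rocked over, let it come back, then press its plain end down in the same way. Finally put the straightedge back down in the forks of the blue holder, not the yellow one, and leave the marker pen, the hex key and the green tin where they are.

Things in the scene. Friction and masses are not known exactly. Their poses are not given: they have to be found in the camera images.
- cover: Bowed steel cover plate, fixed, 220 mm long (its y axis) and 90 mm wide (its x axis), 12 mm thick, on two dark parallels 10 mm high and 110 mm long that stick out 10 mm beyond its long sides, four dark bolt holes at the corners. Origin on the bench under its centre, z up. Its upper face is arched along y: 27 mm above the bench along its middle line (y = 0), 22 mm at its two ends (y = +-110 mm); level along x.
- edge_mid (a point): Centre (half-way up) of the loose straightedge: an aluminium-coloured rectangular bar, 260 mm long (its y axis), 22 mm wide (x), 18 mm high (z, up), about 0.25 kg, the last 35 mm at +y painted blue. Starts lying flat on the bench. Laid centred on the arched cover it balances nearly level and rocks back by itself; about 2.5 to 6 N down on an end tips it by 0.04 to 0.06 rad (that end goes down 4 to 5 mm), after which it gets much stiffer.
- edge_blue (a point): Point on the top face of the straightedge at its blue end, 25 mm in from the very end (105 mm from the centre along +y); same axes as the straightedge.
- edge_plain (a point): Point on the top face of the straightedge at its plain end, 25 mm in from the very end (105 mm from the centre along -y); same axes as the straightedge.
- holder_blue: Holder of the straightedge, fixed: grey base 190 mm (y) x 62 mm (x) x 8 mm with two blue forks at y = +-78 mm (each 18 mm long in y) and a blue patch between. Origin on the bench under its centre, z up. The bar lies along y in both forks: fork floors 20 mm above the bench, slot 30 mm wide between prongs, which stand straight up to 32 mm above the bench and flare out to 41 mm (about 45 mm wide there). Between the forks (138 mm) it is open down to the base for the fingers.
- holder_yellow: The same holder with yellow forks and patch, empty, for another tool; not to be used.
- marker_mid (a point): Blue and black marker pen lying on the bench, 134 mm long and 12 mm thick; its centre. Leave alone.
- hex_key_mid (a point): Dark hex key lying on the bench, 83 x 31 x 7 mm; its centre. Leave alone.
- green_tin_mid (a point): Dark green flat tin, 119 x 84 x 35 mm; its centre. Leave alone.
Not all that is in view belongs to the job. There is more than one size of the cover; the one meant has the size given above.

How it is judged:
On the way, in this order (a step that is already met when the one before it is completed fails the run):
1. the straightedge lies at rest on the arched face, lengthwise (within 0.15 rad) and centred (within 25 mm across, 30 mm along), let go (x of edge_mid in the frame of cover between -0.025 and 0.025 m and y of edge_mid in the frame of cover between -0.03 and 0.03 m and z of edge_mid in the frame of cover between 0.032 and 0.04 m and angle between the y axis of straightedge and the y axis of cover, either way round below 0.15 rad and angle between straightedge's own z axis and vertical below 0.06 rad and contact force between the fingers and straightedge below 0.1 N and linear speed of straightedge below 0.02 m/s), for 0.3 s.
2. the fingers press the blue end down by about 3.5 mm (0.035 rad) on the cover (contact force between the fingers and straightedge above 1.5 N and contact force between straightedge and cover above 2 N and horizontal distance between the grasp point and edge_blue below 0.05 m and z of edge_blue in the frame of cover below 0.0415 m and x of edge_mid in the frame of cover between -0.035 and 0.035 m and y of edge_mid in the frame of cover between -0.045 and 0.045 m), for 0.1 s.
3. the fingers press the plain end down by about 3.5 mm (0.035 rad) on the cover (contact force between the fingers and straightedge above 1.5 N and contact force between straightedge and cover above 2 N and horizontal distance between the grasp point and edge_plain below 0.05 m and z of edge_plain in the frame of cover below 0.0415 m and x of edge_mid in the frame of cover between -0.035 and 0.035 m and y of edge_mid in the frame of cover between -0.045 and 0.045 m), for 0.1 s.
At the end, for the whole second after the job is handed in: The straightedge lies flat and still in both forks of the blue holder (down on the fork floors within 2.5 mm, along the slot within 30 mm of centred, either way round), the broad 22 mm face down (x of edge_mid in the frame of holder_blue between -0.008 and 0.008 m and y of edge_mid in the frame of holder_blue between -0.03 and 0.03 m and z of edge_mid in the frame of holder_blue between 0.026 and 0.0315 m and angle between the y axis of straightedge and the y axis of holder_blue, either way round below 0.08 rad and angle between straightedge's own z axis and vertical below 0.08 rad and linear speed of straightedge below 0.01 m/s); the robot touches nothing.
It fails at once if the straightedge is pushed or dropped on the cover with more than 45 N (contact force between straightedge and cover above 45 N).
It fails at once if the marker pen is moved by more than 25 mm (distance of marker_mid from where it was at the start of the episode above 0.025 m).
It fails at once if the hex key is moved by more than 25 mm (distance of hex_key_mid from where it was at the start of the episode above 0.025 m).
It fails at once if the green tin is moved by more than 25 mm (distance of green_tin_mid from where it was at the start of the episode above 0.025 m).
It also fails if it takes over 72 s, if anything falls off the work surface, if the arm or the gripper's body presses on something with over 40 N, if the wrist force passes 120 N, or if a joint passes its speed limit or range.

## Working session

There is one attempt and no reset: what is moved stays moved. The work goes in short steps, Python scripts to look and compute and a tool call to move; the robot and the scene stay as the last step left them, time stands still between calls to the robot, and variables do not carry over. Pictures are saved under pics/ and viewed, at most 10 in all, crops included, and the job is handed in when it is done.

Besides the shell and the picture viewer there is one more tool, called as a command line: name --argument value ..., lists and objects as JSON in quotes. play_rows: Moves the arm, as the interface text tells. Its arguments: {"type":"object","properties":{"jaw":{"type":"array"},"travel":{"type":"array"},"angular":{"type":"array"}},"required":["jaw","travel","angular"]}

```bash
mkdir -p pics
cat > h.py <<'E'
import numpy as np, cv2
from bench import manip
from scipy.spatial.transform import Rotation as R
def cam(n): return manip.camera(n)
def save(p,f): cv2.imwrite(f,p["color"][:,:,::-1])
def K(p): return np.array([[p["fx"],0,p["cx"]],[0,p["fy"],p["cy"]],[0,0,1.]])
def w(p,px,z):
    Rm=cv2.Rodrigues(np.array(p["rvec"],float))[0]; t=np.array(p["tvec"],float).ravel()
    c=-Rm.T@t; out=[]
    for q in np.atleast_2d(px):
        d=Rm.T@np.linalg.inv(K(p))@np.array([q[0],q[1],1.])
        out.append(c+d*(z-c[2])/d[2])
    return np.array(out)
def proj(p,X): return cv2.projectPoints(np.array(X,float).reshape(-1,3),np.array(p["rvec"],float),np.array(p["tvec"],float),K(p),None)[0].reshape(-1,2)
E
python3 - <<'E'
from h import *
for n in("top","side"):
    p=cam(n); save(p,f"pics/{n}0.png")
    Rm=cv2.Rodrigues(np.array(p["rvec"],float))[0]; print(n,-Rm.T@np.array(p["tvec"],float).ravel())
    for l,z in(("cover",.0),("edge_mid",.009),("edge_blue",.018),("edge_plain",.018),("holder_blue",0),("holder_yellow",0),("marker_mid",.006),("hex_key_mid",.003),("green_tin_mid",.017)):
        for m in manip.mark_of(p,l)[:3]: print(l,np.round(m["conf"],2),np.round(m["point"]),w(p,m["point"],z)[0].round(3))
s=manip.get_state();print(s)
E
```

```text
top [0.30024744 0.18857541 1.34107065]
cover 0.92 [142. 308.] [0.394 0.665 0.   ]
cover 0.77 [328. 256.] [0.53  0.192 0.   ]
edge_mid 0.74 [460. 293.] [ 0.435 -0.141  0.009]
edge_blue 0.62 [419. 296.] [ 0.427 -0.037  0.018]
edge_plain 0.93 [508. 287.] [ 0.449 -0.26   0.018]
holder_blue 0.98 [430. 202.] [ 0.675 -0.078  0.   ]
holder_yellow 0.74 [451. 245.] [ 0.56  -0.127  0.   ]
holder_yellow 0.23 [326. 252.] [0.54  0.196 0.   ]
marker_mid 0.63 [295. 311.] [0.388 0.275 0.006]
green_tin_mid 0.61 [289. 188.] [0.707 0.293 0.017]
side [ 0.88976023 -0.56880801  1.30215323]
cover 0.82 [301. 254.] [0.531 0.193 0.   ]
cover 0.81 [321. 136.] [0.403 0.659 0.   ]
cover 0.71 [217. 339.] [ 0.433 -0.137  0.   ]
edge_mid 0.92 [214. 342.] [ 0.434 -0.15   0.009]
edge_blue 0.79 [232. 304.] [ 0.428 -0.038  0.018]
edge_blue 0.62 [300. 252.] [0.531 0.185 0.018]
edge_plain 0.65 [201. 378.] [ 0.453 -0.249  0.018]
holder_blue 0.85 [315. 356.] [ 0.689 -0.08   0.   ]
holder_yellow 0.57 [350. 289.] [0.703 0.139 0.   ]
holder_yellow 0.54 [370. 248.] [0.708 0.29  0.   ]
marker_mid 0.66 [270. 216.] [0.392 0.277 0.
[... 156 characters left out ...]

{'time_s': 1.0, 'qpos': array([-1.47622976e+00,  3.26197799e-01, -1.92605939e-01,  1.05200815e+00,
       -3.77967232e-05,  1.43662313e+00]), 'dq': array([ 0.00135335,  0.00047227, -0.00100024,  0.00053136, -0.00051229,
       -0.00027255]), 'effort': array([-3.68134415e-04, -4.43331599e+01,  2.62762678e+01,  9.49452224e-04,
       -2.88615611e-04,  6.32594265e-06]), 'tool_pos': array([ 0.12472773, -0.53567964,  0.23127978]), 'orientation': array([ 9.93466891e-01,  1.14120707e-01, -1.87405778e-05, -8.15363752e-06]), 'wrist_force': array([-0.83708486,  0.56282698, -0.25449636]), 'wrist_torque': array([ 0.04841046, -0.01561947,  0.01313538]), 'finger_force': 0.0, 'width': 0.08541703676427749}
```

View pics/top0.png

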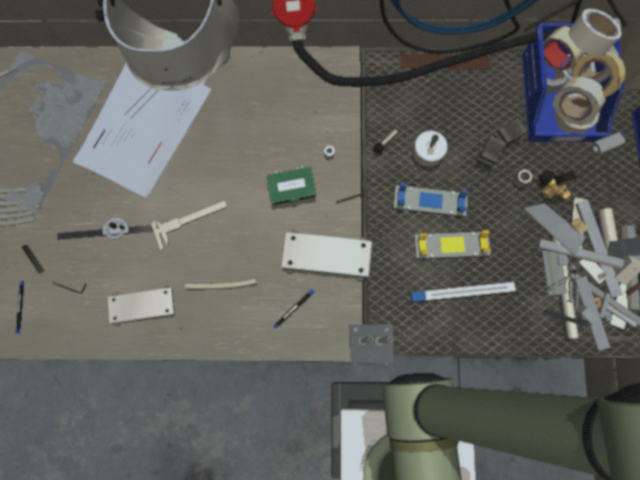

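View pics/side0.png

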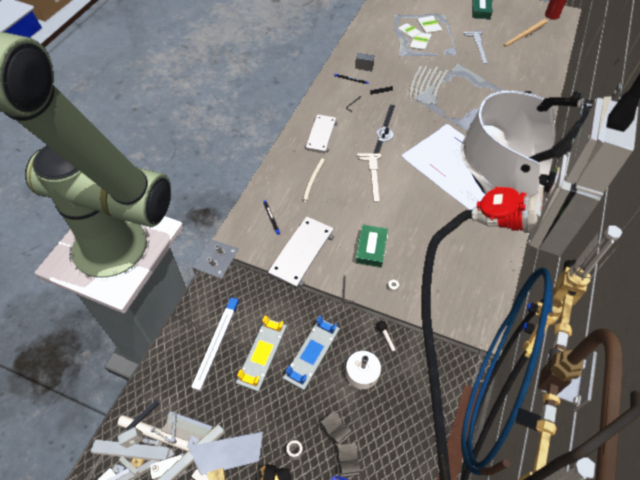

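The top view shows the straightedge from (412,297, blue end) to (516,287), the large cover at (327,255), the blue holder at (430,201), yellow at (453,245). The smaller plate at (140,305) is the decoy.

```bash
cat >> h.py <<'E'
def rect(p,label,near,z):
    best=None
    for m in manip.cut_out(p,label):
        r=m["region"].astype(np.uint8); 
        if r.sum()<50: continue
        ys,xs=np.nonzero(r); c=w(p,[xs.mean(),ys.mean()],z)[0,:2]
        if np.linalg.norm(c-near)<.06:
            cs=cv2.findContours(r,cv2.RETR_EXTERNAL,cv2.CHAIN_APPROX_NONE)[0]
            q=max(cs,key=len).reshape(-1,2)
            X=w(p,q,z)[:,:2].astype(np.float32)
            (cx,cy),(a,b),_=rr=cv2.minAreaRect(X); B=cv2.boxPoints(rr)
            e=B[1]-B[0]; f=B[2]-B[1]; e=e if np.linalg.norm(e)>np.linalg.norm(f) else f
            an=np.degrees(np.arctan2(e[1],e[0]))%180
            return np.round([m["conf"],cx,cy,max(a,b),min(a,b),an],3)
E
python3 - <<'E'
from h import *
for n in("top","side"):
    p=cam(n)
    print(n,"cover",rect(p,"cover",(.53,.19),.024))
    print("edge",rect(p,"edge_mid",(.434,-.145),.018))
    print("hb",rect(p,"holder_blue",(.68,-.08),.02),rect(p,"holder_blue",(.68,-.08),.008))
    img=p["color"].astype(int); hsv=cv2.cvtColor(p["color"],cv2.COLOR_RGB2HSV)
    m=((hsv[...,0]>98)&(hsv[...,0]<118)&(hsv[...,1]>140)).astype(np.uint8)
    nn,_,st,ce=cv2.connectedComponentsWithStats(m)
    for i in range(1,nn):
        if st[i,4]>15:
            for z in(.008,.041,.018):
                X=w(p,ce[i],z)[0]
                if .35<X[0]<.8 and -.35<X[1]<.1: print(" blue",st[i,4],ce[i].round(1),z,X.round(4))
E
```

```text
top cover [ 0.77   0.527  0.196  0.22   0.104 84.271]
edge [ 8.1000e-01  4.3600e-01 -1.4600e-01  2.6300e-01  2.8000e-02  9.6263e+01]
hb [ 7.6000e-01  6.7500e-01 -7.2000e-02  1.9100e-01  6.9000e-02  8.3378e+01] [ 7.6000e-01  6.7900e-01 -7.5000e-02  1.9300e-01  7.0000e-02  8.3378e+01]
 blue 83 [401.3 194.5] 0.008 [ 0.6923 -0.0008  0.008 ]
 blue 83 [401.3 194.5] 0.041 [0.6826 0.0038 0.041 ]
 blue 83 [401.3 194.5] 0.018 [6.894e-01 6.000e-04 1.800e-02]
 blue 238 [430.5 199.9] 0.008 [ 0.6778 -0.0768  0.008 ]
 blue 238 [430.5 199.9] 0.041 [ 0.6684 -0.0703  0.041 ]
 blue 238 [430.5 199.9] 0.018 [ 0.675  -0.0749  0.018 ]
 blue 91 [461.5 201.1] 0.008 [ 0.6747 -0.1574  0.008 ]
 blue 91 [461.5 201.1] 0.041 [ 0.6654 -0.1488  0.041 ]
 blue 91 [461.5 201.1] 0.018 [ 0.6719 -0.1548  0.018 ]
 blue 95 [417.7 296.3] 0.008 [ 0.4255 -0.0359  0.008 ]
 blue 95 [417.7 296.3] 0.041 [ 0.4224 -0.0303  0.041 ]
 blue 95 [417.7 296.3] 0.018 [ 0.4246 -0.0342  0.018 ]
side cover [ 0.91   0.538  0.191  0.225  0.106 84.606]
edge [ 9.0000e-01  4.4100e-01 -1.5100e-01  2.6100e-01  3.0000e-02  9.6252e+01]
hb [ 7.4000e-01  6.8100e-01 -8.0000e-02  1.9600e-01  6.9000e-02  8.3549e+01] [ 7.4000e-01  6.7900e-01 -7.6000e-02  1.9700e-01  7.0000e-02  8.3549e+01]
 blue 95 [232.3 303.2] 0.008 [ 0.4249 -0.0313  0.008 ]
 blue 95 [232.3 303.2] 0.041 [ 0.4367 -0.045   0.041 ]
 blue 95 [232.3 303.2] 0.018 [ 0.4285 -0.0355  0.018 ]
 blue 134 [325.4 324.8] 0.008 [0.6824 0.0078 0.008 ]
 blue 134 [325.4 324.8] 0.041 [ 0.6877 -0.0069  0.041 ]
 blue 134 [325.4 324.8] 0.018 [0.684  0.0033 0.018 ]
 blue 299 [311.5 351.8] 0.008 [ 0.678  -0.0765  0.008 ]
 blue 299 [311.5 351.8] 0.041 [ 0.6834 -0.0891  0.041 ]
 blue 299 [311.5 351.8] 0.018 [ 0.6796 -0.0803  0.018 ]
 blue 148 [294.9 374.9] 0.008 [ 0.6636 -0.1493  0.008 ]
 blue 148 [294.9 374.9] 0.041 [ 0.6693 -0.16    0.041 ]
 blue 148 [294.9 374.9] 0.018 [ 0.6653 -0.1525  0.018 ]
```

```bash
cat >> h.py <<'E'
def go(x,y,z,yaw):  # yaw = deg of tool y axis in world, tool down; from measured pose
    s=manip.get_state(); R0=R.from_quat(s["orientation"]); 
    a=np.radians(yaw); ty=np.array([np.cos(a),np.sin(a),0]); tz=np.array([0,0,-1.]); 
    R1=R.from_matrix(np.column_stack([np.cross(ty,tz),ty,tz]))
    print("t",s["time_s"],"pos",s["tool_pos"].round(4),"F",s["wrist_force"].round(1),"w",round(s["width"],4))
    print("travel",R0.inv().apply(np.array([x,y,z])-s["tool_pos"]).round(4),"ang",np.degrees((R0.inv()*R1).as_rotvec()).round(2))
E
python3 -c "
from h import *
go(.438,-.147,.10,6.25)"
```

```text
t 1.5 pos [ 0.1248 -0.5357  0.2313] F [ 0.8  0.1 -0.6] w 0.0851
travel [ 0.3932 -0.3075  0.1313] ang [ -0.    -0.   -83.14]
```

play_rows --jaw '[100, 100, 100, 100, 100, 100, 100, 100, 100, 100, 100, 100]' --travel '[[0.033, -0.026, 0.008], [0.066, -0.051, 0.016], [0.098, -0.077, 0.025], [0.131, -0.102, 0.033], [0.164, -0.128, 0.041], [0.197, -0.154, 0.05], [0.229, -0.179, 0.06], [0.262, -0.205, 0.07], [0.295, -0.231, 0.08], [0.328, -0.256, 0.09], [0.36, -0.282, 0.1], [0.393, -0.3075, 0.11]]' --angular '[[0, 0, -7], [0, 0, -14], [0, 0, -21], [0, 0, -28], [0, 0, -35], [0, 0, -42], [0, 0, -49], [0, 0, -56], [0, 0, -63], [0, 0, -70], [0, 0, -77], [0, 0, -83.1]]'

```text
time_s: 2.5
tool_pos: [0.4321, -0.1538, 0.1237]
orientation: [0.666, 0.746, 0.0, 0.0]
wrist_force: [-0.1, -0.5, 0.2]
width: 0.0853
finger_force: 0.0
```

Run:
```python
from h import *
go(.438,-.147,.005,6.25)
p=cam("top");q=cam("side")
for pp in(p,q):
    print(rect(pp,"edge_mid",(.438,-.147),.018))
save(q,"pics/side1.png")
```

```text
t 2.5 pos [ 0.4321 -0.1538  0.1237] F [-0.1 -0.5  0.2] w 0.0853
travel [0.0061 0.0066 0.1187] ang [0.04 0.03 0.29]
[ 8.9000e-01  4.3200e-01 -1.0100e-01  1.7000e-01  2.7000e-02  9.7357e+01]
None
```

play_rows --jaw '[100, 100, 100, 100, 100, 100]' --travel '[[0, 0, 0.025], [0, 0, 0.05], [0, 0, 0.07], [0, 0, 0.075], [0, 0, 0.075], [0, 0, 0.075]]' --angular '[[0, 0, 0], [0, 0, 0], [0, 0, 0], [0, 0, 0], [0, 0, 0], [0, 0, 0]]'

```text
time_s: 3.2
tool_pos: [0.4308, -0.1566, 0.0496]
orientation: [0.669, 0.744, -0.0, 0.0]
wrist_force: [0.1, -0.4, -0.5]
width: 0.0857
finger_force: 0.0
```

Run:
```python
from h import *
go(.438,-.147,.005,6.25)
q=cam("side");save(q,"pics/side2.png")
```

```text
t 3.2 pos [ 0.4308 -0.1566  0.0496] F [ 0.1 -0.4 -0.5] w 0.0857
travel [0.0088 0.0081 0.0446] ang [ 0.01  0.02 -0.17]
```

View pics/side2.png

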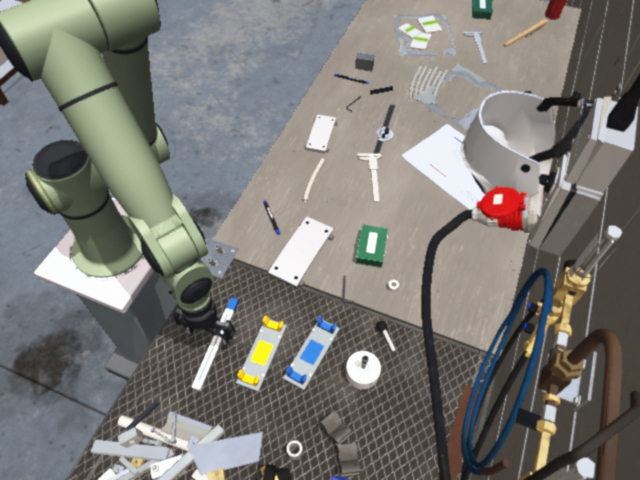

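Side view shows the gripper over the bar (around 205,325), fingers straddling it. Correct the offset and go down.

play_rows --jaw '[100, 100, 100, 100, 100, 100]' --travel '[[0.009, 0.008, 0], [0.009, 0.008, 0.01], [0.009, 0.008, 0.025], [0.009, 0.008, 0.04], [0.009, 0.008, 0.044], [0.009, 0.008, 0.044]]' --angular '[[0, 0, 0], [0, 0, 0], [0, 0, 0], [0, 0, 0], [0, 0, 0], [0, 0, 0]]'

```text
time_s: 3.75
tool_pos: [0.4379, -0.1459, 0.0051]
orientation: [0.668, 0.744, -0.0, -0.0]
wrist_force: [0.4, -0.7, -0.4]
width: 0.0857
finger_force: 0.0
```

```bash
python3 -c "
from h import *
go(.438,-.147,.005,6.25)"
```

```text
t 3.75 pos [ 0.4379 -0.1459  0.0051] F [ 0.4 -0.7 -0.4] w 0.0857
travel [-0.0011  0.      0.0001] ang [-0.02 -0.01 -0.07]
```

Good. Close, then lift.

play_rows --jaw '[10, 10, 10, 10, 10, 10, 10, 10, 10]' --travel '[[0, 0, 0], [0, 0, 0], [0, 0, 0], [0, 0, 0], [0, 0, 0], [0, 0, 0], [0, 0, 0], [0, 0, 0], [0, 0, 0]]' --angular '[[0, 0, 0], [0, 0, 0], [0, 0, 0], [0, 0, 0], [0, 0, 0], [0, 0, 0], [0, 0, 0], [0, 0, 0], [0, 0, 0]]'

```text
time_s: 4.5
tool_pos: [0.4383, -0.1459, 0.0055]
orientation: [0.668, 0.744, -0.0, 0.0]
wrist_force: [-2.1, -0.4, 5.7]
width: 0.0203
finger_force: 59.3
```

play_rows --jaw '[10, 10, 10, 10, 10, 10, 10, 10]' --travel '[[0, 0, -0.01], [0, 0, -0.02], [0, 0, -0.04], [0, 0, -0.06], [0, 0, -0.08], [0, 0, -0.1], [0, 0, -0.1], [0, 0, -0.1]]' --angular '[[0, 0, 0], [0, 0, 0], [0, 0, 0], [0, 0, 0], [0, 0, 0], [0, 0, 0], [0, 0, 0], [0, 0, 0]]'

```text
time_s: 5.17
tool_pos: [0.4385, -0.1459, 0.1053]
orientation: [0.668, 0.744, 0.0, 0.001]
wrist_force: [-1.0, 0.2, -1.6]
width: 0.0201
finger_force: 59.5
```

Run:
```python
from h import *
go(.532,.194,.10,-5.6)
for n in("top","side"):
    p=cam(n); save(p,f"pics/{n}3.png")
    for z in(.112,):
      for l in("edge_mid","edge_blue","edge_plain"):
        for m in manip.mark_of(p,l)[:2]: print(n,l,np.round(m["conf"],2),np.round(m["point"]),w(p,m["point"],z)[0].round(3))
    print(rect(p,"edge_mid",(.438,-.147),.116))
```

```text
t 5.1667 pos [ 0.4385 -0.1459  0.1053] F [-1.   0.2 -1.6] w 0.0201
travel [0.3278 0.1297 0.0052] ang [ 0.1   0.06 11.81]
top edge_mid 0.79 [471. 289.] [ 0.434 -0.143  0.112]
top edge_blue 0.61 [428. 294.] [ 0.421 -0.042  0.112]
None
side edge_mid 0.81 [209. 326.] [ 0.439 -0.152  0.112]
side edge_blue 0.75 [226. 287.] [ 0.425 -0.039  0.112]
side edge_plain 0.93 [195. 360.] [ 0.451 -0.241  0.112]
side edge_plain 0.72 [314. 360.] [ 0.708 -0.131  0.112]
[ 8.9000e-01  4.4700e-01 -2.1200e-01  1.4100e-01  3.1000e-02  9.6105e+01]
```

play_rows --jaw '[10, 10, 10, 10, 10, 10, 10, 10, 10, 10, 10, 10]' --travel '[[0.02, 0.008, -0.01], [0.05, 0.02, -0.015], [0.085, 0.034, -0.015], [0.12, 0.047, -0.015], [0.155, 0.061, -0.015], [0.19, 0.075, -0.015], [0.225, 0.089, -0.015], [0.26, 0.103, -0.015], [0.29, 0.115, -0.015], [0.315, 0.125, -0.015], [0.328, 0.13, -0.015], [0.328, 0.13, -0.015]]' --angular '[[0, 0, 1], [0, 0, 2], [0, 0, 3], [0, 0, 4], [0, 0, 5], [0, 0, 6], [0, 0, 7], [0, 0, 8], [0, 0, 9], [0, 0, 10.5], [0, 0, 11.8], [0, 0, 11.8]]'

```text
time_s: 6.67
tool_pos: [0.5324, 0.1977, 0.1196]
orientation: [0.74, 0.673, 0.001, -0.0]
wrist_force: [0.8, 0.7, -1.8]
width: 0.0205
finger_force: 59.5
```

Run:
```python
from h import *
go(.532,.194,.06,-5.6)
```

```text
t 6.6667 pos [0.5324 0.1977 0.1196] F [ 0.8  0.7 -1.8] w 0.0205
travel [-0.0038 -0.0001  0.0596] ang [ 0.04 -0.08  0.21]
```

play_rows --jaw '[10, 10, 10, 10, 10, 10]' --travel '[[-0.002, 0, 0.02], [-0.003, 0, 0.04], [-0.003, 0, 0.06], [-0.003, 0, 0.072], [-0.003, 0, 0.078], [-0.003, 0, 0.078]]' --angular '[[0, 0, 0], [0, 0, 0], [0, 0, 0], [0, 0, 0], [0, 0, 0], [0, 0, 0]]'

```text
time_s: 7.17
tool_pos: [0.53, 0.1905, 0.0403]
orientation: [0.741, 0.672, -0.002, -0.001]
wrist_force: [0.0, 0.2, -2.8]
width: 0.0204
finger_force: 59.4
```

Run:
```python
from h import *
go(.532,.194,.033,-5.6)
q=cam("side");save(q,"pics/side4.png"); cv2.imwrite("pics/side4c.png",cv2.resize(q["color"][180:330,200:400,::-1],None,fx=4,fy=4))
for n in("top","side"):
    p=cam(n)
    for l in("edge_mid","edge_blue","edge_plain"):
        for m in manip.mark_of(p,l)[:1]: print(n,l,np.round(m["conf"],2),np.round(m["point"]),w(p,m["point"],.054)[0].round(3))
```

```text
t 7.1667 pos [0.53   0.1905 0.0403] F [ 0.   0.2 -2.8] w 0.0204
travel [0.0037 0.0017 0.0073] ang [-0.18  0.07 -0.03]
top edge_blue 0.8 [286. 249.] [0.536 0.296 0.054]
top edge_plain 0.91 [372. 256.] [0.522 0.081 0.054]
side edge_mid 0.8 [302. 246.] [0.537 0.187 0.054]
side edge_blue 0.74 [316. 220.] [0.538 0.285 0.054]
side edge_plain 0.76 [283. 272.] [0.524 0.088 0.054]
```

View pics/side4c.png

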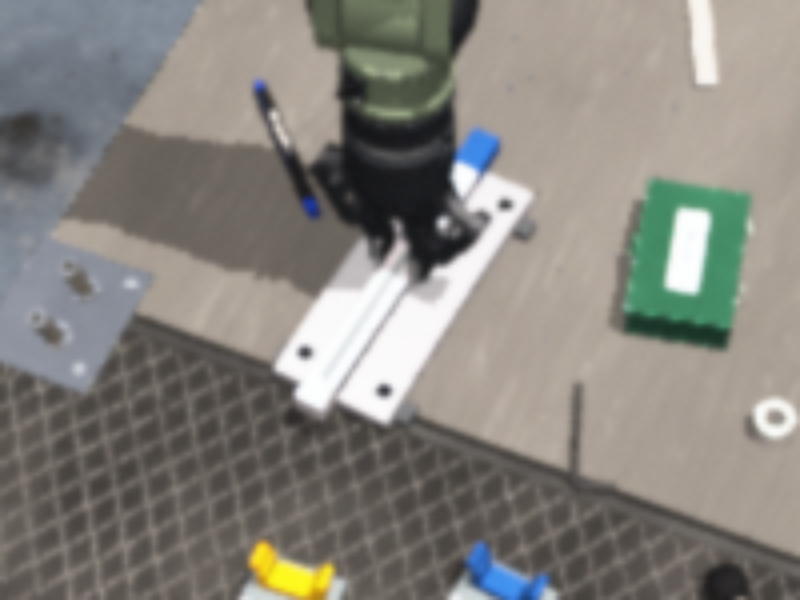

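The crop shows the bar above the cover along its middle line, aligned, blue end far; marker pen clear. Lower gently.

play_rows --jaw '[10, 10, 10, 10, 10, 10]' --travel '[[0.004, 0.001, 0], [0.004, 0.001, 0.002], [0.004, 0.001, 0.004], [0.004, 0.001, 0.005], [0.004, 0.001, 0.006], [0.004, 0.001, 0.006]]' --angular '[[0, 0, 0], [0, 0, 0], [0, 0, 0], [0, 0, 0], [0, 0, 0], [0, 0, 0]]'

```text
time_s: 8.12
tool_pos: [0.5324, 0.1953, 0.0354]
orientation: [0.741, 0.672, -0.0, -0.0]
wrist_force: [-0.8, 0.1, -2.3]
width: 0.0199
finger_force: 59.4
```

play_rows --jaw '[10, 10, 10, 10]' --travel '[[0, 0, 0.001], [0, 0, 0.002], [0, 0, 0.002], [0, 0, 0.002]]' --angular '[[0, 0, 0], [0, 0, 0], [0, 0, 0], [0, 0, 0]]'

```text
time_s: 8.45
tool_pos: [0.5328, 0.1953, 0.0338]
orientation: [0.741, 0.672, -0.0, -0.0]
wrist_force: [-0.3, -0.2, -2.6]
width: 0.0202
finger_force: 59.4
```

play_rows --jaw '[10, 10, 10, 10]' --travel '[[0, 0, 0.0005], [0, 0, 0.001], [0, 0, 0.001], [0, 0, 0.001]]' --angular '[[0, 0, 0], [0, 0, 0], [0, 0, 0], [0, 0, 0]]'

```text
time_s: 8.78
tool_pos: [0.5328, 0.1954, 0.0329]
orientation: [0.741, 0.672, -0.0, -0.0]
wrist_force: [0.2, -0.8, -3.2]
width: 0.0204
finger_force: 59.4
```

play_rows --jaw '[10, 10, 10, 10]' --travel '[[0, 0, 0.0005], [0, 0, 0.001], [0, 0, 0.001], [0, 0, 0.001]]' --angular '[[0, 0, 0], [0, 0, 0], [0, 0, 0], [0, 0, 0]]'

```text
time_s: 9.12
tool_pos: [0.5329, 0.1954, 0.0325]
orientation: [0.741, 0.672, 0.0, 0.0]
wrist_force: [-2.4, -0.4, 5.6]
width: 0.0204
finger_force: 60.4
```

Contact felt. Ease off a touch, open, and then rise.

play_rows --jaw '[10, 10, 20, 30, 40, 50, 60, 60, 60, 60, 60, 60]' --travel '[[0, 0, -0.0005], [0, 0, -0.0005], [0, 0, -0.0005], [0, 0, -0.0005], [0, 0, -0.0005], [0, 0, -0.0005], [0, 0, -0.0005], [0, 0, -0.0005], [0, 0, -0.001], [0, 0, -0.001], [0, 0, -0.001], [0, 0, -0.001]]' --angular '[[0, 0, 0], [0, 0, 0], [0, 0, 0], [0, 0, 0], [0, 0, 0], [0, 0, 0], [0, 0, 0], [0, 0, 0], [0, 0, 0], [0, 0, 0], [0, 0, 0], [0, 0, 0]]'

```text
time_s: 10.12
tool_pos: [0.5328, 0.1954, 0.0329]
orientation: [0.741, 0.672, 0.0, -0.0]
wrist_force: [0.8, -0.3, -0.2]
width: 0.0515
finger_force: 0.0
```

play_rows --jaw '[60, 60, 60, 60, 60, 60, 60, 60, 60]' --travel '[[0, 0, -0.005], [0, 0, -0.015], [0, 0, -0.03], [0, 0, -0.045], [0, 0, -0.06], [0, 0, -0.07], [0, 0, -0.07], [0, 0, -0.07], [0, 0, -0.07]]' --angular '[[0, 0, 0], [0, 0, 0], [0, 0, 0], [0, 0, 0], [0, 0, 0], [0, 0, 0], [0, 0, 0], [0, 0, 0], [0, 0, 0]]'

```text
time_s: 10.87
tool_pos: [0.5324, 0.1953, 0.1025]
orientation: [0.741, 0.672, -0.0, -0.0]
wrist_force: [0.1, 0.9, -1.3]
width: 0.0515
finger_force: 0.0
```

Run:
```python
from h import *
for n in("top","side"):
    p=cam(n)
    for l in("edge_mid","edge_blue","edge_plain"):
        for m in manip.mark_of(p,l)[:1]: print(n,l,np.round(m["conf"],2),np.round(m["point"]),w(p,m["point"],.045)[0].round(3))
    print(rect(p,"edge_mid",(.532,.194),.045),rect(p,"cover",(.532,.194),.024))
cv2.imwrite("pics/side5c.png",cv2.resize(p["color"][180:330,200:400,::-1],None,fx=4,fy=4))
go(.542,.30,.06,-5.6)
```

```text
top edge_mid 0.18 [285. 247.] [0.543 0.298 0.045]
top edge_blue 0.86 [285. 250.] [0.537 0.299 0.045]
None None
side edge_mid 0.75 [301. 248.] [0.536 0.183 0.045]
side edge_blue 0.66 [320. 221.] [0.547 0.294 0.045]
side edge_plain 0.64 [286. 272.] [0.529 0.097 0.045]
[6.7000e-01 5.3200e-01 1.4200e-01 1.7200e-01 2.9000e-02 8.5457e+01] [5.5000e-01 5.6700e-01 1.8900e-01 2.2400e-01 5.2000e-02 8.3936e+01]
t 11.4667 pos [0.5328 0.1954 0.1028] F [ 0.4 -0.4 -0.4] w 0.0511
travel [ 0.105  -0.001   0.0428] ang [-0.01  0.    0.  ]
```

View pics/side5c.png

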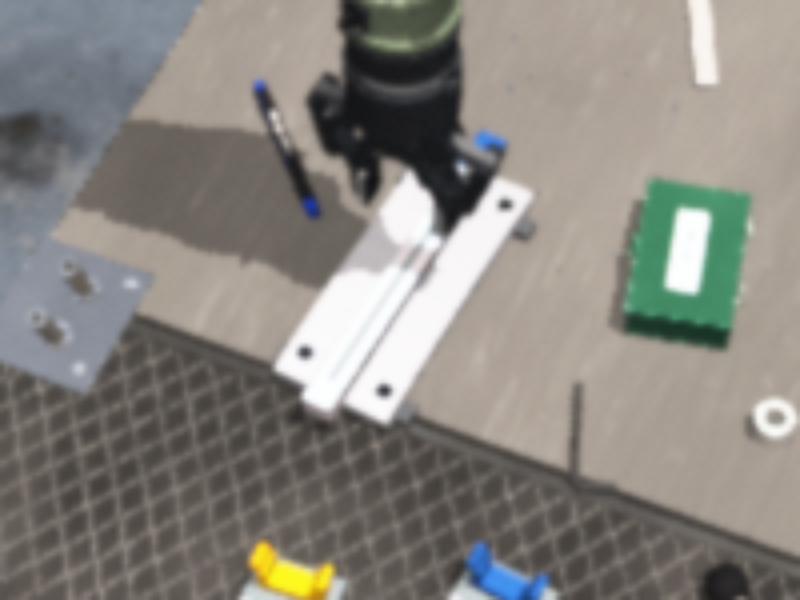

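The crop shows the bar lying free along the middle of the cover, centred and aligned. Shut the fingers and move over the blue end.

play_rows --jaw '[0, 0, 0, 0, 0, 0, 0, 0, 0, 0, 0]' --travel '[[0.02, 0, 0], [0.05, 0, 0], [0.08, 0, 0], [0.104, 0, 0], [0.104, 0, 0.01], [0.104, 0, 0.02], [0.104, 0, 0.035], [0.104, 0, 0.045], [0.104, 0, 0.049], [0.104, 0, 0.049], [0.104, 0, 0.049]]' --angular '[[0, 0, 0], [0, 0, 0], [0, 0, 0], [0, 0, 0], [0, 0, 0], [0, 0, 0], [0, 0, 0], [0, 0, 0], [0, 0, 0], [0, 0, 0], [0, 0, 0]]'

```text
time_s: 12.38
tool_pos: [0.5429, 0.2982, 0.0537]
orientation: [0.741, 0.671, -0.0, -0.0]
wrist_force: [-0.6, 0.5, -1.0]
width: 0.0002
finger_force: 0.0
```

Free at 53.7 mm. Go down toward 46, then press to about 40.

play_rows --jaw '[0, 0, 0, 0, 0, 0, 0, 0, 0]' --travel '[[0, 0, 0.003], [0, 0, 0.006], [0, 0, 0.008], [0, 0, 0.009], [0, 0, 0.01], [0, 0, 0.011], [0, 0, 0.0115], [0, 0, 0.0115], [0, 0, 0.0115]]' --angular '[[0, 0, 0], [0, 0, 0], [0, 0, 0], [0, 0, 0], [0, 0, 0], [0, 0, 0], [0, 0, 0], [0, 0, 0], [0, 0, 0]]'

```text
time_s: 13.13
tool_pos: [0.5432, 0.2992, 0.0427]
orientation: [0.741, 0.672, 0.0, -0.0]
wrist_force: [-0.3, 1.4, 0.9]
width: 0.0003
finger_force: 0.8
```

play_rows --jaw '[0, 0, 0, 0, 0, 0]' --travel '[[0, 0, 0.0005], [0, 0, 0.001], [0, 0, 0.0015], [0, 0, 0.002], [0, 0, 0.002], [0, 0, 0.002]]' --angular '[[0, 0, 0], [0, 0, 0], [0, 0, 0], [0, 0, 0], [0, 0, 0], [0, 0, 0]]'

```text
time_s: 13.63
tool_pos: [0.5434, 0.2996, 0.0414]
orientation: [0.741, 0.672, 0.001, -0.0]
wrist_force: [-1.5, 1.7, 7.7]
width: -0.0001
finger_force: 3.8
```

play_rows --jaw '[0, 0, 0, 0, 0, 0]' --travel '[[0, 0, 0.0005], [0, 0, 0.001], [0, 0, 0.001], [0, 0, 0.001], [0, 0, 0.001], [0, 0, 0.001]]' --angular '[[0, 0, 0], [0, 0, 0], [0, 0, 0], [0, 0, 0], [0, 0, 0], [0, 0, 0]]'

```text
time_s: 14.13
tool_pos: [0.5435, 0.2998, 0.0411]
orientation: [0.741, 0.672, 0.001, -0.0]
wrist_force: [-2.6, 2.4, 11.5]
width: 0.0001
finger_force: 5.9
```

play_rows --jaw '[0, 0, 0, 0, 0, 0]' --travel '[[0, 0, 0.0005], [0, 0, 0.001], [0, 0, 0.0013], [0, 0, 0.0013], [0, 0, 0.0013], [0, 0, 0.0013]]' --angular '[[0, 0, 0], [0, 0, 0], [0, 0, 0], [0, 0, 0], [0, 0, 0], [0, 0, 0]]'

```text
time_s: 14.63
tool_pos: [0.5436, 0.2999, 0.0409]
orientation: [0.741, 0.672, 0.001, -0.0]
wrist_force: [-5.7, 1.7, 19.7]
width: 0.0003
finger_force: 9.5
```

play_rows --jaw '[0, 0, 0, 0, 0, 0]' --travel '[[0, 0, -0.002], [0, 0, -0.005], [0, 0, -0.007], [0, 0, -0.01], [0, 0, -0.02], [0, 0, -0.02]]' --angular '[[0, 0, 0], [0, 0, 0], [0, 0, 0], [0, 0, 0], [0, 0, 0], [0, 0, 0]]'

```text
time_s: 15.13
tool_pos: [0.5436, 0.2989, 0.0594]
orientation: [0.741, 0.672, 0.0, 0.0]
wrist_force: [-0.1, 0.6, 0.0]
width: -0.0001
finger_force: 0.0
```

Run:
```python
from h import *
for n in("top","side"):
    p=cam(n)
    for l in("edge_mid","edge_blue","edge_plain"):
        for m in manip.mark_of(p,l)[:1]: print(n,l,np.round(m["conf"],2),np.round(m["point"]),w(p,m["point"],.045)[0].round(3))
    print(rect(p,"edge_mid",(.532,.194),.045))
save(p,"pics/side6.png")
go(.522,.09,.06,-5.6)
```

```text
top edge_mid 0.67 [324. 251.] [0.534 0.201 0.045]
top edge_plain 0.57 [370. 256.] [0.521 0.085 0.045]
[9.2000e-01 5.2400e-01 1.4000e-01 1.4400e-01 2.5000e-02 8.3967e+01]
side edge_mid 0.87 [302. 245.] [0.533 0.194 0.045]
side edge_blue 0.97 [317. 218.] [0.538 0.299 0.045]
side edge_plain 0.69 [287. 271.] [0.53  0.099 0.045]
[8.0000e-01 5.3600e-01 1.8800e-01 2.6200e-01 3.0000e-02 8.3717e+01]
t 15.6333 pos [0.5428 0.2988 0.0579] F [-0.1  0.4 -0.4] w -0.0
travel [-0.2099 -0.0004 -0.0021] ang [-0.01  0.01  0.01]
```

Blue end pressed and bottomed; bar still centred. Now the plain end.

play_rows --jaw '[0, 0, 0, 0, 0, 0, 0, 0, 0, 0, 0, 0]' --travel '[[0, 0, -0.02], [-0.03, 0, -0.03], [-0.06, 0, -0.03], [-0.09, 0, -0.03], [-0.12, 0, -0.03], [-0.15, 0, -0.03], [-0.18, 0, -0.03], [-0.2, 0, -0.03], [-0.21, 0, -0.02], [-0.21, 0, -0.01], [-0.21, 0, -0.005], [-0.21, 0, -0.005]]' --angular '[[0, 0, 0], [0, 0, 0], [0, 0, 0], [0, 0, 0], [0, 0, 0], [0, 0, 0], [0, 0, 0], [0, 0, 0], [0, 0, 0], [0, 0, 0], [0, 0, 0], [0, 0, 0]]'

```text
time_s: 16.63
tool_pos: [0.5213, 0.0905, 0.0616]
orientation: [0.741, 0.672, -0.001, -0.001]
wrist_force: [0.0, 0.2, -0.6]
width: -0.0001
finger_force: 0.0
```

play_rows --jaw '[0, 0, 0, 0]' --travel '[[0, 0, 0.003], [0, 0, 0.006], [0, 0, 0.008], [0, 0, 0.008]]' --angular '[[0, 0, 0], [0, 0, 0], [0, 0, 0], [0, 0, 0]]'

```text
time_s: 16.97
tool_pos: [0.5223, 0.0905, 0.0547]
orientation: [0.74, 0.672, -0.0, -0.0]
wrist_force: [-1.2, -0.2, 0.7]
width: -0.0001
finger_force: 0.0
```

play_rows --jaw '[0, 0, 0, 0, 0, 0, 0, 0, 0, 0]' --travel '[[0, 0, 0.003], [0, 0, 0.006], [0, 0, 0.008], [0, 0, 0.009], [0, 0, 0.01], [0, 0, 0.011], [0, 0, 0.012], [0, 0, 0.013], [0, 0, 0.0135], [0, 0, 0.0135]]' --angular '[[0, 0, 0], [0, 0, 0], [0, 0, 0], [0, 0, 0], [0, 0, 0], [0, 0, 0], [0, 0, 0], [0, 0, 0], [0, 0, 0], [0, 0, 0]]'

```text
time_s: 17.8
tool_pos: [0.5227, 0.0894, 0.0418]
orientation: [0.741, 0.672, -0.0, 0.0]
wrist_force: [-0.1, -1.6, 3.4]
width: -0.0003
finger_force: 1.8
```

play_rows --jaw '[0, 0, 0, 0, 0, 0]' --travel '[[0, 0, 0.0005], [0, 0, 0.001], [0, 0, 0.0015], [0, 0, 0.002], [0, 0, 0.002], [0, 0, 0.002]]' --angular '[[0, 0, 0], [0, 0, 0], [0, 0, 0], [0, 0, 0], [0, 0, 0], [0, 0, 0]]'

```text
time_s: 18.3
tool_pos: [0.5228, 0.0891, 0.0408]
orientation: [0.741, 0.672, -0.0, 0.001]
wrist_force: [-3.2, -4.3, 13.2]
width: -0.0004
finger_force: 6.8
```

play_rows --jaw '[0, 0, 0, 0, 0, 0]' --travel '[[0, 0, 0.0005], [0, 0, 0.001], [0, 0, 0.0013], [0, 0, 0.0013], [0, 0, 0.0013], [0, 0, 0.0013]]' --angular '[[0, 0, 0], [0, 0, 0], [0, 0, 0], [0, 0, 0], [0, 0, 0], [0, 0, 0]]'

```text
time_s: 18.8
tool_pos: [0.523, 0.089, 0.0406]
orientation: [0.741, 0.672, -0.0, 0.001]
wrist_force: [-6.2, -4.7, 23.0]
width: -0.0002
finger_force: 11.7
```

Pressed and bottomed. Release and go back above the centre, open.

play_rows --jaw '[0, 0, 0, 0, 0, 30, 60, 60, 60, 60, 60, 60]' --travel '[[0, 0, -0.003], [0, 0, -0.006], [0, 0, -0.01], [0, 0, -0.03], [0.02, 0, -0.055], [0.05, 0, -0.06], [0.08, 0, -0.06], [0.105, 0, -0.06], [0.105, 0, -0.06], [0.105, 0, -0.06], [0.105, 0, -0.06], [0.105, 0, -0.06]]' --angular '[[0, 0, 0], [0, 0, 0], [0, 0, 0], [0, 0, 0], [0, 0, 0], [0, 0, 0], [0, 0, 0], [0, 0, 0], [0, 0, 0], [0, 0, 0], [0, 0, 0], [0, 0, 0]]'

```text
time_s: 19.8
tool_pos: [0.5322, 0.1935, 0.0979]
orientation: [0.741, 0.671, -0.001, -0.0]
wrist_force: [-0.8, -0.5, 0.6]
width: 0.051
finger_force: 0.0
```

Run:
```python
from h import *
for n in("top","side"):
    p=cam(n)
    for l in("edge_mid","edge_blue","edge_plain"):
        for m in manip.mark_of(p,l)[:1]: print(n,l,np.round(m["conf"],2),np.round(m["point"]),w(p,m["point"],.045)[0].round(3))
    print(rect(p,"edge_mid",(.532,.194),.045))
cv2.imwrite("pics/side7c.png",cv2.resize(p["color"][180:330,200:400,::-1],None,fx=4,fy=4))
go(.5325,.194,.033,-5.6)
```

```text
top edge_blue 0.78 [282. 247.] [0.544 0.308 0.045]
top edge_plain 0.21 [294. 308.] [0.391 0.273 0.045]
None
side edge_mid 0.6 [298. 249.] [0.529 0.179 0.045]
side edge_blue 0.7 [318. 218.] [0.54  0.303 0.045]
side edge_plain 0.79 [286. 272.] [0.531 0.096 0.045]
[6.5000e-01 5.3100e-01 1.4700e-01 1.8000e-01 2.7000e-02 8.4564e+01]
t 20.3 pos [0.5327 0.1942 0.0983] F [ 0.5 -0.2 -0.2] w 0.0513
travel [-0.0003 -0.0002  0.0653] ang [ 0.   -0.   -0.01]
```

View pics/side7c.png

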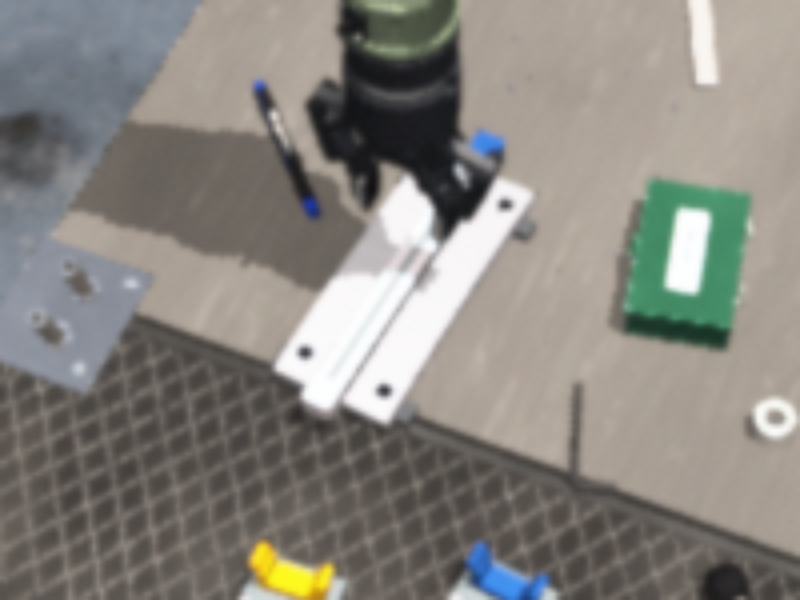

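Bar lies unchanged on the cover. Regrip.

play_rows --jaw '[60, 60, 60, 60, 60, 60, 60, 60]' --travel '[[0, 0, 0.015], [0, 0, 0.03], [0, 0, 0.045], [0, 0, 0.055], [0, 0, 0.06], [0, 0, 0.0645], [0, 0, 0.0645], [0, 0, 0.0645]]' --angular '[[0, 0, 0], [0, 0, 0], [0, 0, 0], [0, 0, 0], [0, 0, 0], [0, 0, 0], [0, 0, 0], [0, 0, 0]]'

```text
time_s: 20.97
tool_pos: [0.533, 0.1945, 0.0341]
orientation: [0.741, 0.672, 0.0, 0.0]
wrist_force: [-0.6, 0.7, 0.1]
width: 0.0514
finger_force: 0.0
```

play_rows --jaw '[40, 30, 25, 20, 10, 10, 10, 10, 10]' --travel '[[0, 0, 0], [0, 0, 0], [0, 0, 0], [0, 0, 0], [0, 0, 0], [0, 0, 0], [0, 0, 0], [0, 0, 0], [0, 0, 0]]' --angular '[[0, 0, 0], [0, 0, 0], [0, 0, 0], [0, 0, 0], [0, 0, 0], [0, 0, 0], [0, 0, 0], [0, 0, 0], [0, 0, 0]]'

```text
time_s: 21.72
tool_pos: [0.533, 0.1946, 0.0347]
orientation: [0.741, 0.672, 0.0, 0.0]
wrist_force: [-1.8, 0.5, 6.3]
width: 0.0205
finger_force: 59.6
```

play_rows --jaw '[10, 10, 10, 10, 10, 10, 10, 10]' --travel '[[0, 0, -0.005], [0, 0, -0.015], [0, 0, -0.03], [0, 0, -0.05], [0, 0, -0.075], [0, 0, -0.085], [0, 0, -0.085], [0, 0, -0.085]]' --angular '[[0, 0, 0], [0, 0, 0], [0, 0, 0], [0, 0, 0], [0, 0, 0], [0, 0, 0], [0, 0, 0], [0, 0, 0]]'

```text
time_s: 22.38
tool_pos: [0.533, 0.1945, 0.119]
orientation: [0.741, 0.672, 0.001, 0.0]
wrist_force: [-0.7, 0.0, -3.7]
width: 0.0197
finger_force: 59.0
```

Run:
```python
from h import *
go(.678,-.077,.12,-6.5)
```

```text
t 22.3833 pos [0.533  0.1945 0.119 ] F [-0.7  0.  -3.7] w 0.0197
travel [-0.256   0.1708 -0.0009] ang [ 0.06 -0.02  0.91]
```

play_rows --jaw '[10, 10, 10, 10, 10, 10, 10, 10, 10, 10, 10, 10]' --travel '[[-0.016, 0.011, 0], [-0.042, 0.028, 0], [-0.07, 0.047, 0], [-0.1, 0.067, 0], [-0.13, 0.087, 0], [-0.16, 0.107, 0], [-0.19, 0.127, 0], [-0.215, 0.143, 0], [-0.237, 0.158, 0], [-0.25, 0.167, 0], [-0.256, 0.171, 0], [-0.256, 0.171, 0]]' --angular '[[0, 0, 0.1], [0, 0, 0.2], [0, 0, 0.3], [0, 0, 0.4], [0, 0, 0.5], [0, 0, 0.6], [0, 0, 0.7], [0, 0, 0.8], [0, 0, 0.9], [0, 0, 0.9], [0, 0, 0.9], [0, 0, 0.9]]'

```text
time_s: 23.38
tool_pos: [0.6774, -0.0784, 0.1166]
orientation: [0.747, 0.665, -0.001, -0.001]
wrist_force: [-0.1, 0.1, -2.5]
width: 0.0203
finger_force: 59.1
```

Run:
```python
from h import *
go(.678,-.077,.055,-6.5)
```

```text
t 23.3833 pos [ 0.6774 -0.0784  0.1166] F [-0.1  0.1 -2.5] w 0.0203
travel [0.0015 0.0006 0.0616] ang [-0.15 -0.01 -0.11]
```

play_rows --jaw '[10, 10, 10, 10, 10, 10, 10]' --travel '[[0, 0, 0.015], [0, 0, 0.03], [0, 0, 0.045], [0, 0, 0.058], [0, 0, 0.065], [0, 0, 0.065], [0, 0, 0.065]]' --angular '[[0, 0, 0], [0, 0, 0], [0, 0, 0], [0, 0, 0], [0, 0, 0], [0, 0, 0], [0, 0, 0]]'

```text
time_s: 23.97
tool_pos: [0.6775, -0.0764, 0.0534]
orientation: [0.746, 0.666, -0.0, -0.0]
wrist_force: [0.3, 0.4, -1.6]
width: 0.0203
finger_force: 59.1
```

Run:
```python
from h import *
for n in("top","side"):
    p=cam(n); 
    for l in("edge_mid","edge_blue","edge_plain"):
        for m in manip.mark_of(p,l)[:1]: print(n,l,np.round(m["conf"],2),np.round(m["point"]),w(p,m["point"],.064)[0].round(3))
    c=proj(p,[.678,-.077,.04])[0].astype(int)
    cr=cv2.resize(p["color"][c[1]-60:c[1]+60,c[0]-80:c[0]+80,::-1],None,fx=4.8,fy=4.8) if 0 else cv2.resize(p["color"][c[1]-55:c[1]+55,c[0]-60:c[0]+60,::-1],(400,367))
    cv2.imwrite(f"pics/h8{n}.png",cr)
cv2.imwrite("pics/h8.png",np.hstack([cv2.imread("pics/h8top.png"),cv2.imread("pics/h8side.png")]))
go(.678,-.077,.0285,-6.5)
```

```text
top edge_mid 0.79 [433. 193.] [ 0.681 -0.074  0.064]
top edge_blue 0.92 [390. 191.] [0.684 0.034 0.064]
side edge_mid 0.81 [313. 346.] [ 0.685 -0.082  0.064]
side edge_blue 0.58 [331. 310.] [0.689 0.027 0.064]
side edge_plain 0.8 [291. 379.] [ 0.669 -0.18   0.064]
t 24.3667 pos [ 0.6783 -0.0772  0.0544] F [-0.  -0.1 -2.4] w 0.0201
travel [ 0.0001 -0.0003  0.0259] ang [0.05 0.   0.  ]
```

View pics/h8.png

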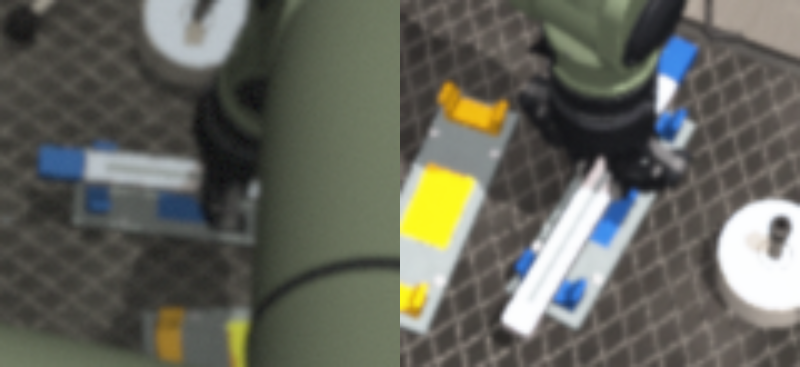

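The crop shows the bar over the blue holder and between the prongs, allowing for parallax. Lower into the forks.

play_rows --jaw '[10, 10, 10, 10, 10, 10, 10]' --travel '[[0, 0, 0.003], [0, 0, 0.006], [0, 0, 0.01], [0, 0, 0.014], [0, 0, 0.017], [0, 0, 0.017], [0, 0, 0.017]]' --angular '[[0, 0, 0], [0, 0, 0], [0, 0, 0], [0, 0, 0], [0, 0, 0], [0, 0, 0], [0, 0, 0]]'

```text
time_s: 24.95
tool_pos: [0.6776, -0.077, 0.0363]
orientation: [0.746, 0.666, -0.0, -0.0]
wrist_force: [0.4, -0.6, -1.3]
width: 0.0201
finger_force: 59.1
```

play_rows --jaw '[10, 10, 10, 10, 10, 10]' --travel '[[0, 0, 0.002], [0, 0, 0.004], [0, 0, 0.006], [0, 0, 0.008], [0, 0, 0.008], [0, 0, 0.008]]' --angular '[[0, 0, 0], [0, 0, 0], [0, 0, 0], [0, 0, 0], [0, 0, 0], [0, 0, 0]]'

```text
time_s: 25.45
tool_pos: [0.6778, -0.077, 0.0286]
orientation: [0.746, 0.666, -0.0, -0.0]
wrist_force: [-0.0, 0.5, -1.9]
width: 0.02
finger_force: 59.1
```

play_rows --jaw '[10, 10, 10, 10]' --travel '[[0, 0, 0.0005], [0, 0, 0.001], [0, 0, 0.001], [0, 0, 0.001]]' --angular '[[0, 0, 0], [0, 0, 0], [0, 0, 0], [0, 0, 0]]'

```text
time_s: 25.78
tool_pos: [0.678, -0.0771, 0.0279]
orientation: [0.746, 0.666, 0.0, 0.0]
wrist_force: [-0.1, 0.1, -3.2]
width: 0.0199
finger_force: 59.2
```

Half a millimetre or so to go; open, then rise.

play_rows --jaw '[10, 10, 15, 25, 35, 45, 55, 60, 60, 60, 60, 60]' --travel '[[0, 0, 0.0005], [0, 0, 0.0005], [0, 0, 0.0005], [0, 0, 0.0005], [0, 0, 0.0005], [0, 0, 0.0005], [0, 0, 0.0005], [0, 0, 0.0005], [0, 0, 0.0005], [0, 0, 0.0005], [0, 0, 0.0005], [0, 0, 0]]' --angular '[[0, 0, 0], [0, 0, 0], [0, 0, 0], [0, 0, 0], [0, 0, 0], [0, 0, 0], [0, 0, 0], [0, 0, 0], [0, 0, 0], [0, 0, 0], [0, 0, 0], [0, 0, 0]]'

```text
time_s: 26.78
tool_pos: [0.6779, -0.077, 0.0277]
orientation: [0.746, 0.666, -0.0, -0.0]
wrist_force: [0.2, -0.2, -0.5]
width: 0.0513
finger_force: 0.0
```

play_rows --jaw '[60, 60, 60, 60, 60, 60, 60, 60, 60, 60]' --travel '[[0, 0, -0.005], [0, 0, -0.015], [0, 0, -0.03], [0, 0, -0.05], [0, 0, -0.08], [0, 0, -0.11], [0, 0, -0.14], [0, 0, -0.17], [0, 0, -0.17], [0, 0, -0.17]]' --angular '[[0, 0, 0], [0, 0, 0], [0, 0, 0], [0, 0, 0], [0, 0, 0], [0, 0, 0], [0, 0, 0], [0, 0, 0], [0, 0, 0], [0, 0, 0]]'

```text
time_s: 27.62
tool_pos: [0.6797, -0.0774, 0.2017]
orientation: [0.746, 0.666, 0.002, 0.003]
wrist_force: [-0.4, 0.4, -1.2]
width: 0.0513
finger_force: 0.0
```

Run:
```python
from h import *
for n in("top","side"):
    p=cam(n)
    for l in("edge_mid","edge_blue","edge_plain"):
        for m in manip.mark_of(p,l)[:1]: print(n,l,np.round(m["conf"],2),np.round(m["point"]),w(p,m["point"],.038)[0].round(3))
    print(rect(p,"edge_mid",(.678,-.077),.038),rect(p,"holder_blue",(.678,-.077),.015))
c=proj(p,[.678,-.077,.04])[0].astype(int)
cv2.imwrite("pics/h9.png",cv2.resize(p["color"][c[1]-55:c[1]+55,c[0]-70:c[0]+70,::-1],None,fx=5,fy=5))
```

```text
top edge_mid 0.58 [428. 199.] [ 0.672 -0.064  0.038]
top edge_blue 0.7 [394. 196.] [0.681 0.021 0.038]
[ 6.2000e-01  6.7800e-01 -4.7000e-02  2.0100e-01  2.7000e-02  8.3546e+01] [ 8.2000e-01  6.5700e-01 -6.4000e-02  1.7000e-01  2.8000e-02  8.2767e+01]
side edge_mid 0.65 [312. 348.] [ 0.681 -0.079  0.038]
side edge_blue 0.63 [332. 312.] [0.691 0.035 0.038]
side edge_plain 0.77 [294. 385.] [ 0.676 -0.182  0.038]
[ 6.3000e-01  6.7700e-01 -1.0700e-01  2.1000e-01  2.5000e-02  8.3463e+01] [ 6.300e-01  6.990e-01 -8.100e-02  1.950e-01  2.600e-02  8.335e+01]
```

View pics/h9.png

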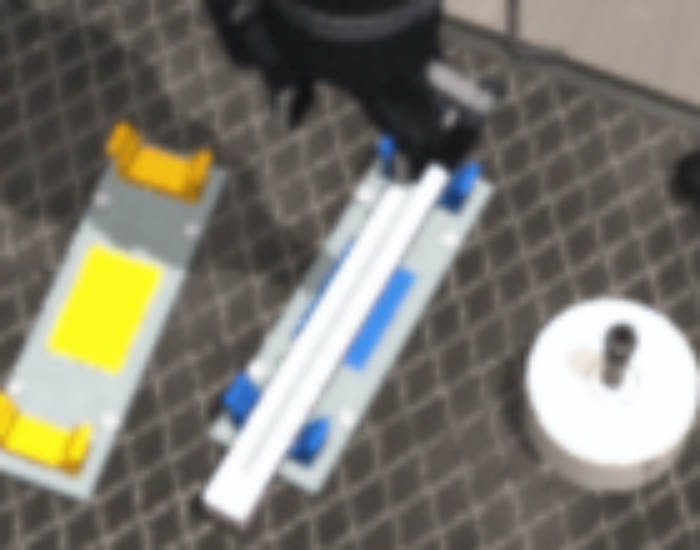

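The bar lies in both blue forks between the prongs, parallel to the holder, and the gripper is clear. Hand in.

```bash
python3 -c "
from h import *
print(manip.sign_off())"
```

```text
the job is handed in; nothing more can be done
None
```

I laid the straightedge on the cover and let go, pressed the blue end and then the plain end until each stopped (about 20 and 23 N), then put it back in the blue holder's forks. The job is handed in; sign-off gave no verdict.

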